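# Balance a painted panel on an upturned bowl to dry

## Task

Take the painted panel off the sloping easel and balance it, painted face up and about level, on the very top of the upturned white bowl on the turntable, so that its edges can dry clear of everything. Set it down gently, without dropping it, let it come to rest, and leave the ink bottles and jars standing where they are.

Things in the scene. Friction and masses are not known exactly. Their poses are not given: they have to be found in the camera images.
- panel: the small painted wood panel, a flat bar 140 long x 58 wide x 18 thick (mm), about 100 g, evenly heavy. One big face is painted in stripes (green, yellow, orange, blue, red sun), the other is bare pale wood. Origin: centre of the bare face. x along the length (towards the blue end), y along the 58 mm width, z out of the painted face
- panel_center (a point): centre of the panel's volume, 9 mm above its origin along z
- easel: wooden easel fixed to the table: board 190 mm up the slope x 200 mm wide, sloping 0.44 rad. Origin on the table under it, -x to its low side (to the left as the robot looks), z up. Board surface 16 mm above the table at the low edge, 97 mm at the high one. Lip at the low edge 10 mm thick, 14 mm above the surface. The panel lies bare face down, length up the slope, green end at the lip
- wheel: sculptor's turntable (does not turn), steel disc 200 mm in diameter, top face 34 mm above the table, fixed to the table, with a white bowl fixed upside down on its middle. Origin on the table under its axis, z up
- bowl: the upturned white bowl on the turntable: a smooth hemisphere of radius 75 mm whose sphere centre is 25 mm above this origin (origin: on the table under its axis)
- crown (a point): topmost point of the upturned bowl, 100 mm above the table
- ink_red: red ink bottle with black dropper cap, 38 mm in diameter, 87 mm tall, loose bystander; origin at the centre of its underside, z up
- ink_yellow: yellow ink bottle with black dropper cap, 38 mm in diameter, 87 mm tall, loose bystander; origin at the centre of its underside, z up
- ink_blue: blue ink bottle with black dropper cap, 38 mm in diameter, 87 mm tall, loose bystander; origin at the centre of its underside, z up
- ink_green: green ink bottle with black dropper cap, 38 mm in diameter, 87 mm tall, loose bystander; origin at the centre of its underside, z up
- water_jar: greenish glass jar with metal lid, 84 mm in diameter, 140 mm tall, loose bystander; origin at the centre of its underside, z up
- brush_jar: glass jar 76 mm in diameter, 100 mm tall, with brushes standing up to 215 mm high, loose bystander; origin at the centre of its underside, z up

How it is judged:
By the outcome, as a careful person would: the job done as asked, in the order asked, and still so for the second after the job is handed in, with the robot touching nothing.
It also fails if it takes over 43 s, if anything falls off the work surface, if the arm or the gripper's body presses on something with over 40 N, if the wrist force passes 120 N, or if a joint passes its speed limit or range.

## Robot

A 6-joint arm with a two-finger parallel gripper is mounted at the origin on the work surface. World frame = base frame: x ahead of the robot, y to its left, z up, the work surface at z = 0. Lengths are in mm, angles in rad, forces in N, time in s.
With the tool pointing down it reaches from about 300 to 950 mm from the base axis. Payload 3.1 kg.
Tool frame: the origin (TCP) lies at the very end of the fingers, on their centre line; the grasp point (between the pads) lies 19 mm behind it; y points along the fingers, z is the direction in which the jaws open and shut, and the axes are right-handed (so a half turn about y gives the same grasp; the last joint's range is limited). The gripper opens to 85 mm and grips with 20 to 120 N. Pads are 22 mm wide; open, the fingers measure 114 mm over their backs; the gripper's body (76 mm by 85 mm) begins 54 mm behind the grasp point. The pads swing forward as they close: fully open they stand 13 mm farther back than shut.
Start: joints at [1.279, 0.308, 1.634, -0, 1.2, -0.07], TCP at [137.517, 609.689, 231.272] pointing down, gripper open.
Joint ranges: [-3.06, 3.06], [-0.79, 1.96], [0.05, 2.63], [-1.19, 4.34], [0.05, 2.64], [-2.94, 2.94]. Speed limits (rad/s): [2.79, 2.79, 3.14, 3.14, 3.14, 3.14].

## Interface

Orientations are given as a unit quaternion [x, y, z, w].
In Python, from station import status, snapshot, get_calibration, arm gives the robot as it stands. The module is installed in compiled form; this text tells all that it offers.
- The arm moves only by the tool send_rows, never from a script. Its arguments are lists of equal length, an entry for each row: "jaw": the opening, from -1 (shut) to 1 (fully open); "slide": the shift along the world's x, y, z in m, a list of three; "dr": the turn, a rotation vector about the world's x, y, z in degrees, a list of three. A call has 1 to 5 rows; each row shifts and turns the pose as measured when the row begins; what a row does not reach is not made up. A row lasts 1/10 s, in which the tool goes at most 50 mm and 8.59 degrees, less where a joint would pass 70% of its speed; a pose out of reach is approached as far as the arm can. A call with a gripper value outside its range is refused whole. The fingers move at their own pace and stop on an object; the grip force is fixed at half the most. Time passes only in rows, so rows that do not move let the fingers close. It gives the time, the measured TCP pose, the force and the opening at its end, in the units of the state.
- status.sense(): the state, without advancing time (a new reading comes with each control period).
- snapshot(name): name is "side" or "top" or "wrist"; returns the picture (480x640x3 uint8, red, green, blue); there is no depth.
- get_calibration(name): a dict with "fovy" (degrees; the focal length in pixels is half the picture's height over the tangent of half this angle, whatever the lens; pixels are square), "cx", "cy" (the principal point, pixels), "R" (3x3) and "t" (3): a world point X has camera coordinates R X + t; the wrist camera has in their place "mount" (4x4, takes a point from camera to tool coordinates, whose origin is the TCP and whose axes are the tool frame's). Camera axes: x right, y down, z forward; pixel columns grow to the right and rows downward; lengths in mm; the calibration is good to about 2 mm. A picture is of the moment at which its call begins: read the wrist's pose just before it. get_calibration takes no time and is no camera call.
- arm.hand_in(): hands the job in, once; it reports no verdict.
The state is a dict: "time_s": time; "joint_pos": joint angles; "joint_velocities": joint speeds; "joint_efforts": joint torques, N m; "tcp_pos": TCP position; "ee_rot": TCP orientation; "contact_force": force on the tool from outside, world axes, zero at the start; "ft_torque": the same for the moment, N m; "opening": opening from 0.0 (shut) to 1.0 (fully open).
Only numpy, scipy, OpenCV 4.12 (cv2) and the standard library are available. Lean on these libraries where they do the work, as an engineer would, in place of code of your own. Each camera call takes 0.05 s, during which the arm holds its last target.

## Working session

There is one attempt and no reset: what is moved stays moved. The work goes in short steps, Python scripts to look and compute and a tool call to move; the robot and the scene stay as the last step left them, time stands still between calls to the robot, and variables do not carry over. Pictures are saved under pics/ and viewed, and the job is handed in when it is done.

Besides the shell and the picture viewer there is one more tool, called after "Request:" as name(argument=value, ...) on one line, values as JSON. send_rows: Moves the arm, as the interface text tells. Its arguments: {"type":"object","properties":{"jaw":{"type":"array"},"slide":{"type":"array"},"dr":{"type":"array"}},"required":["jaw","slide","dr"]}

```bash
mkdir -p pics; python3 - <<'E'
from station import status, snapshot, get_calibration
import cv2,numpy as np
print(status.sense())
for n in ["side","top","wrist"]:
    cv2.imwrite(f"pics/{n}0.png",cv2.cvtColor(snapshot(n),cv2.COLOR_RGB2BGR)); 
    c=get_calibration(n); print(n,c)
    if 'R' in c: print(-np.array(c['R']).T@np.array(c['t']))
E
```

```text
{'time_s': 0.0, 'joint_pos': array([ 1.27929746e+00,  3.08985394e-01,  1.63521523e+00,  1.31431857e-05,
        1.19966211e+00, -6.96857338e-02]), 'joint_velocities': array([ 0.00044376, -0.00144967, -0.00145084,  0.00066724,  0.00334755,
       -0.00036657]), 'joint_efforts': array([ 2.56401327e-04, -4.15238142e+01, -2.76674062e+01, -2.22118319e-04,
        9.86256549e-03,  1.43468608e-06]), 'tcp_pos': array([137.27633834, 608.89460348, 230.0456074 ]), 'ee_rot': array([ 0.70355056, -0.07841216,  0.07811533, -0.70197303]), 'contact_force': array([ 0.2300743 , -0.06081952, -0.05514538]), 'ft_torque': array([-0.04019684, -0.01972015,  0.00497262]), 'opening': 1.0029245293330775}
side {'fovy': 54.57743827599502, 'cx': 314.57995588963655, 'cy': 237.0407847494448, 'R': array([[ 0.92893373, -0.36985947,  0.01691438],
       [-0.25320603, -0.66795203, -0.69980482],
       [ 0.27012743,  0.64578948, -0.71413382]]), 't': array([-529.67433995,  187.17613143,  805.66838287])}
[ 321.79335472 -591.1725589   715.30091303]
top {'fovy': 42.68625418211315, 'cx': 320.87904484766904, 'cy': 246.74206857397579, 'R': array([[-0.01222556, -0.99992329,  0.00198718],
       [-0.99514874,  0.01197312, -0.09765057],
       [ 0.09761929, -0.00317138, -0.99521878]]), 't': array([  11.22277524,  574.35038273, 1233.17418848])}
[ 451.31967396    8.25600955 1283.3414519 ]
wrist {'fovy': 62.78260846980165, 'cx': 317.114487250797, 'cy': 237.48970839237992, 'mount': array([[ 6.86998469e-04,  9.59947950e-01,  2.80177552e-01,
        -7.10426565e+01],
       [-1.85150884e-04, -2.80177492e-01,  9.59948196e-01,
        -1.42580694e+02],
       [ 9.99999747e-01, -7.11358062e-04, -1.47462960e-05,
         5.10249220e-02],
       [ 0.00000000e+00,  0.00000000e+00,  0.00000000e+00,
         1.00000000e+00]])}
```

View pics/side0.png

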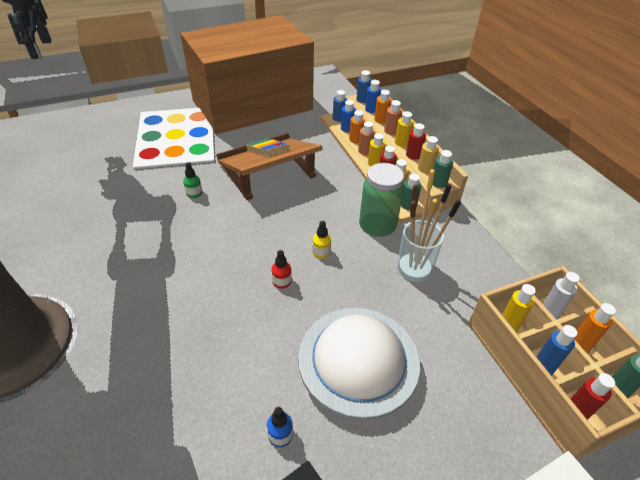

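View pics/top0.png

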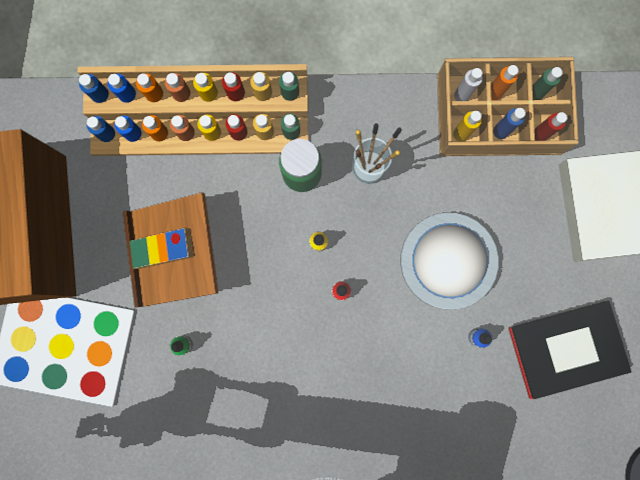

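View pics/wrist0.png

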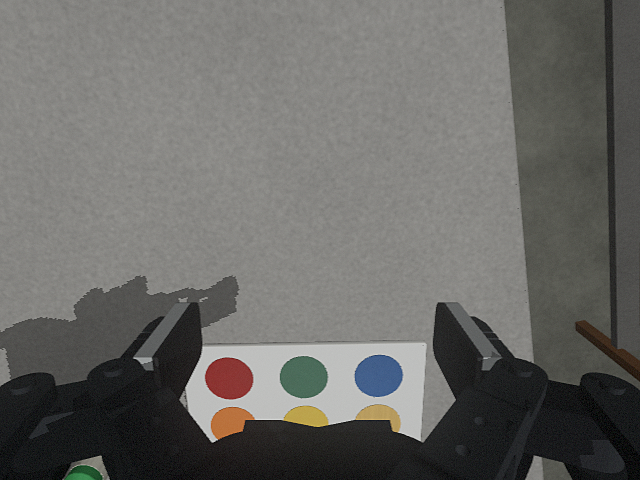

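```bash
python3 - <<'E'
import cv2
a=cv2.imread('pics/top0.png')[185:315,110:230]; cv2.imwrite('pics/topc.png',cv2.resize(a,None,fx=4.6,fy=4.6,interpolation=cv2.INTER_CUBIC))
a=cv2.imread('pics/side0.png')[120:200,210:330]; cv2.imwrite('pics/sidec.png',cv2.resize(a,None,fx=6,fy=6,interpolation=cv2.INTER_CUBIC))
E
```

```text
(no output)
```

View pics/topc.png

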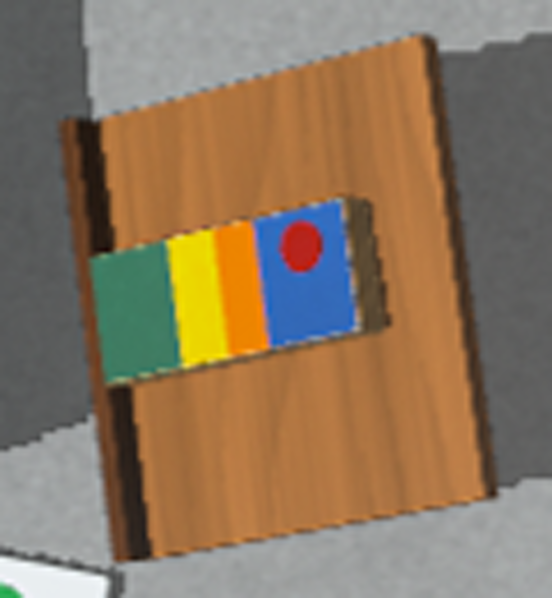

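View pics/sidec.png

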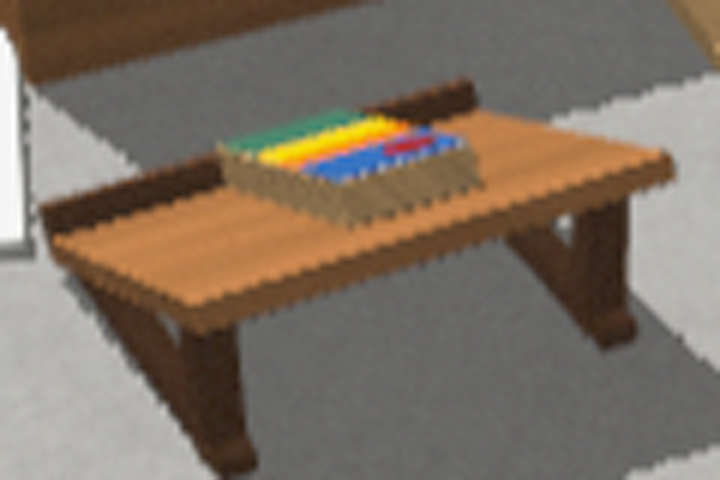

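```bash
cat > h.py <<'E'
import numpy as np,cv2
from station import get_calibration
def cam(n):
    c=get_calibration(n); f=240/np.tan(np.radians(c['fovy'])/2)
    return f,c['cx'],c['cy'],np.array(c['R']),np.array(c['t'])
def proj(n,X):
    f,cx,cy,R,t=cam(n); p=R@np.asarray(X,float).T+t[:,None]
    return np.stack([f*p[0]/p[2]+cx,f*p[1]/p[2]+cy],1)
def ray(n,uv):
    f,cx,cy,R,t=cam(n); d=R.T@np.array([(uv[0]-cx)/f,(uv[1]-cy)/f,1.]); return -R.T@t,d/np.linalg.norm(d)
def onz(n,uv,z):
    o,d=ray(n,uv); return o+d*(z-o[2])/d[2]
E
python3 - <<'E'
from h import *
from scipy.optimize import least_squares
from scipy.spatial.transform import Rotation as Ro
s=.44
# panel x up slope; yaw: easel x dir in world
C=np.array([[-70,29,18],[-70,-29,18],[70,29,18],[70,-29,18.]])
top=np.array([[130.0,241.1],[133.3,268.5],[185.2,228.5],[187.8,257.2]])
side=np.array([[269.2,138.3],[246.3,143.8],[287.5,142.2],[267.5,150.5]])
def P(q): 
    R=Ro.from_euler('ZY',[q[3],-s]).as_matrix(); return C@R.T+q[:3]
for wt,ws in [(1,0),(1,1)]:
    r=lambda q: np.r_[wt*(proj('top',P(q))-top).ravel(),ws*(proj('side',P(q))-side).ravel()]
    o=least_squares(r,[470,330,50,-1.4]); print(o.x,np.round(o.fun,1))
    q=o.x; R=Ro.from_euler('ZY',[q[3],-s]).as_matrix(); print('painted ctr',q[:3]+18*R[:,2],'low edge z bare',(q[:3]-70*R[:,0])[2], 'axes',R.round(3).tolist())
# bowl
for n in ['top','side']:
    im=cv2.imread(f'pics/{n}0.png'); hsv=cv2.cvtColor(im,cv2.COLOR_BGR2HSV)
    m=((hsv[...,1]<35)&(hsv[...,2]>140)).astype(np.uint8)
    roi=np.zeros_like(m)
    if n=='top': roi[205:315,395:505]=1
    else: roi[300:415,295:425]=1
    m*=roi; m=cv2.morphologyEx(m,cv2.MORPH_OPEN,np.ones((5,5)))
    cs,_=cv2.findContours(m,cv2.RETR_EXTERNAL,cv2.CHAIN_APPROX_NONE)
    c=max(cs,key=cv2.contourArea); print(n,cv2.contourArea(c),cv2.minEnclosingCircle(c),cv2.fitEllipse(c),cv2.boundingRect(c))
    o=im.copy(); cv2.drawContours(o,[c],-1,(0,0,255),1)
    y0,x0=(200,390) if n=='top' else (295,290)
    cv2.imwrite(f'pics/bowl_{n}.png',cv2.resize(o[y0:y0+125,x0:x0+140],None,fx=4,fy=4))
E
```

```text
[572.90437928 324.45090903  32.83979976  -1.43908709] [ 0.1 -0.3  0.   0.  -0.6 -0.   0.4  0.2 -0.   0.  -0.   0.  -0.   0.
 -0.   0. ]
painted ctr [571.89749343 332.0514153   49.1253297 ] low edge z bare 3.0240372092567824 axes [[0.119, 0.991, -0.056], [-0.897, 0.131, 0.422], [0.426, -0.0, 0.905]]
[573.09528444 318.52526875  54.07432229  -1.44461056] [-0.1 -1.7 -0.3 -0.9  0.2 -1.4  1.1 -0.6 -2.8 -0.4 -1.   0.2  0.5  1.3
 -2.4 -0.2]
painted ctr [572.13039486 326.13122054  70.35985223] low edge z bare 24.258559735685882 axes [[0.114, 0.992, -0.054], [-0.898, 0.126, 0.423], [0.426, 0.0, 0.905]]
top 11258.5 ((449.5, 259.5), 77.07473754882812) ((446.6649169921875, 261.32037353515625), (122.81771087646484, 125.8125991821289), 112.85226440429688) (395, 205, 110, 110)
side 13700.0 ((359.5, 357.0), 86.07710266113281) ((356.5711975097656, 352.9845886230469), (127.60800170898438, 147.0540313720703), 73.50808715820312) (295, 300, 130, 115)
```

```bash
python3 - <<'E'
from h import *
from scipy.optimize import least_squares
def ell(n,c):
    return c
cont={}
for n,(y0,y1,x0,x1) in {'top':(205,315,395,505),'side':(300,415,295,425)}.items():
    im=cv2.imread(f'pics/{n}0.png').astype(int)
    print([im[y0+60,x].tolist() for x in range(x0,x1,8)])
    rb=im[...,2]-im[...,0]
    m=((rb>=4)&(im[...,2]>110)).astype(np.uint8)
    roi=np.zeros_like(m); roi[y0:y1,x0:x1]=1; m*=roi
    m=cv2.morphologyEx(m,cv2.MORPH_OPEN,np.ones((5,5)))
    cs,_=cv2.findContours(m,cv2.RETR_EXTERNAL,cv2.CHAIN_APPROX_NONE)
    c=max(cs,key=cv2.contourArea); print(n,cv2.contourArea(c),cv2.fitEllipse(c),cv2.boundingRect(c))
    o=im.astype(np.uint8).copy(); cv2.drawContours(o,[c],-1,(0,0,255),1)
    cv2.imwrite(f'pics/bowl_{n}.png',cv2.resize(o[y0-5:y1+5,x0-5:x1+5],None,fx=3,fy=3,interpolation=cv2.INTER_NEAREST))
a=cv2.imread('pics/bowl_top.png');b=cv2.imread('pics/bowl_side.png');h=max(a.shape[0],b.shape[0])
p=lambda i:cv2.copyMakeBorder(i,0,h-i.shape[0],0,0,cv2.BORDER_CONSTANT)
cv2.imwrite('pics/bowl.png',np.hstack([p(a),p(b)]))
E
```

```text
[[166, 166, 163], [193, 188, 175], [198, 194, 181], [208, 215, 216], [233, 237, 233], [240, 238, 233], [240, 238, 233], [240, 238, 233], [239, 238, 233], [226, 231, 232], [201, 206, 208], [143, 146, 147], [194, 190, 176], [97, 97, 94]]
top 3597.5 ((448.99859619140625, 261.58160400390625), (65.49629211425781, 70.07118225097656), 131.2838897705078) (415, 228, 69, 68)
[[181, 186, 187], [214, 214, 205], [215, 215, 208], [221, 228, 232], [235, 239, 242], [237, 242, 244], [242, 245, 245], [242, 245, 245], [237, 241, 243], [229, 235, 238], [217, 225, 230], [196, 206, 213], [165, 172, 179], [121, 129, 132], [179, 177, 169], [212, 210, 203], [183, 187, 190]]
side 4547.5 ((360.94927978515625, 357.5870666503906), (80.3633804321289, 85.65174865722656), 102.21772766113281) (315, 314, 88, 84)
```

View pics/bowl.png

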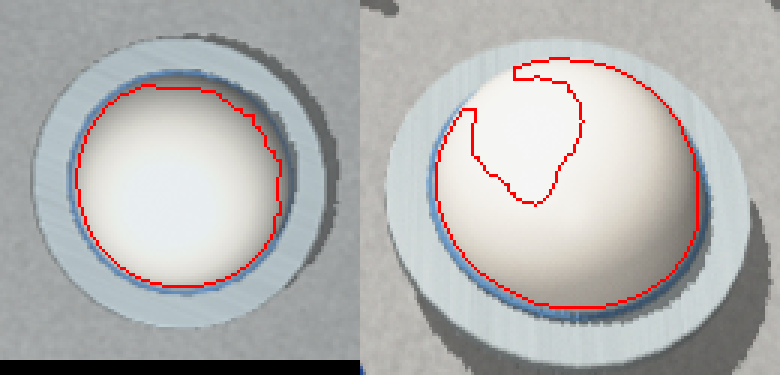

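```bash
python3 - <<'E'
from h import *
for n,(y0,y1,x0,x1) in {'top':(205,315,395,505),'side':(300,425,290,430)}.items():
    im=cv2.imread(f'pics/{n}0.png').astype(int)
    m=((im[...,0]-im[...,2]>=5)&(im[...,0]>120)).astype(np.uint8)
    roi=np.zeros_like(m); roi[y0:y1,x0:x1]=1; m*=roi
    m=cv2.morphologyEx(m,cv2.MORPH_OPEN,np.ones((3,3)))
    cs,_=cv2.findContours(m,cv2.RETR_EXTERNAL,cv2.CHAIN_APPROX_NONE)
    c=max(cs,key=cv2.contourArea); hull=cv2.convexHull(c)[:,0]
    P=np.array([onz(n,uv,34)[:2] for uv in hull])
    A=np.c_[2*P,np.ones(len(P))]; s=np.linalg.lstsq(A,(P**2).sum(1),rcond=None)[0]
    r=np.sqrt(s[2]+s[0]**2+s[1]**2); res=np.linalg.norm(P-s[:2],axis=1)-r
    print(n,cv2.boundingRect(c),s[:2],r,res.std(),len(P))
    for lab,uv,z in {'top':[('blue',(482,337),87),('red',(342,289),87),('yel',(318,239),87),('grn',(179,346),87),('water',(300,157),140),('brush',(371,160),100)],'side':[]}[n]: print(lab,onz(n,uv,z).round())
E
```

```text
top (400, 212, 99, 99) [ 542.23987669 -257.06769822] 100.47949930599066 0.3018164274717605 47
blue [ 390. -304.   87.]
red [486. -36.  87.]
yel [584.  10.  87.]
grn [380. 280.  87.]
water [735.  42. 140.]
brush [737. -96. 100.]
side (299, 308, 121, 110) [ 544.78013286 -257.39268698] 99.22762932836288 0.3185109277753639 48
```

```bash
cat >> h.py <<'E'
from scipy.spatial.transform import Rotation as Ro
from station import status
def target(yaw=-1.442,s=.44):
    R=Ro.from_euler('ZY',[yaw,-s]).as_matrix(); n=R[:,2]; y=-n; z=R[:,1]
    return np.c_[np.cross(y,z),y,z],R
def rotto(T):
    c=Ro.from_quat(status.sense()['ee_rot']); 
    return (Ro.from_matrix(T)*c.inv()).as_rotvec(degrees=True)
E
python3 - <<'E'
from h import *
c=Ro.from_quat(status.sense()['ee_rot']).as_matrix(); print(c.round(3))
T,R=target(); print(T.round(3)); print(rotto(T), rotto(T@np.diag([-1,1,-1])))
E
```

```text
[[ 0.976 -0.001  0.22 ]
 [-0.22  -0.002  0.976]
 [-0.    -1.    -0.002]]
[[ 0.116  0.055  0.992]
 [-0.897 -0.422  0.128]
 [ 0.426 -0.905  0.   ]]
[-19.75609793 -18.1512843  -68.70035793] [-19.75826743  21.86871738 108.03293699]
```

Request:
send_rows(jaw=[1,1,1,1,1], slide=[[0.01,-0.045,0],[0.01,-0.045,0],[0.02,-0.04,0],[0.02,-0.04,0],[0.03,-0.03,0]], dr=[[-2.2,-2.0,-7.6],[-2.2,-2.0,-7.6],[-2.2,-2.0,-7.6],[-2.2,-2.0,-7.6],[-2.2,-2.0,-7.6]])

```text
time_s: 0.65
tcp_pos: [226.2, 403.7, 228.3]
ee_rot: [0.692, -0.238, 0.377, -0.568]
contact_force: [0.2, -0.1, -0.8]
opening: 1.003
```

Request:
send_rows(jaw=[1,1,1,1,1], slide=[[0.045,0,0],[0.045,0,0],[0.045,0,0],[0.045,0,0],[0.045,0,0]], dr=[[-2.2,-2.0,-7.6],[-2.2,-2.0,-7.6],[-2.2,-2.0,-7.6],[-2.2,-2.0,-7.6],[0,0,0]])

```text
time_s: 1.15
tcp_pos: [454.0, 397.3, 226.1]
ee_rot: [0.617, -0.346, 0.582, -0.4]
contact_force: [-0.5, 0.7, 0.1]
opening: 0.999
```

```bash
python3 - <<'E'
from h import *
s=status.sense(); print(s['time_s'],s['tcp_pos'],s['joint_pos'],rotto(target()[0]))
E
```

```text
1.15 [453.98620216 397.25352545 226.13651968] [ 0.8198715   0.47388294  1.48347026 -0.33580826  1.5055609   0.80552983] [0.99834105 0.05293866 2.16545148]
```

Request:
send_rows(jaw=[1,1,1,1], slide=[[0.04,-0.006,-0.01],[0.04,-0.008,-0.012],[0.032,-0.009,-0.014],[0,0,0]], dr=[[0.5,0,1.0],[0.5,0,1.1],[0,0,0],[0,0,0]])

```text
time_s: 1.55
tcp_pos: [576.2, 371.7, 185.8]
ee_rot: [0.619, -0.341, 0.573, -0.416]
contact_force: [-0.9, -0.9, -0.7]
opening: 1.003
```

```bash
python3 - <<'E'
from h import *
from station import snapshot
import json
s=status.sense(); print(s['time_s'],s['tcp_pos'],rotto(target()[0]))
json.dump([list(s['tcp_pos']),list(s['ee_rot'])],open('w1.json','w'))
cv2.imwrite('pics/w1.png',cv2.cvtColor(snapshot('wrist'),cv2.COLOR_RGB2BGR))
E
```

```text
1.55 [576.18500308 371.72953864 185.79750421] [-0.05720433  0.13784102  0.22002976]
```

View pics/w1.png

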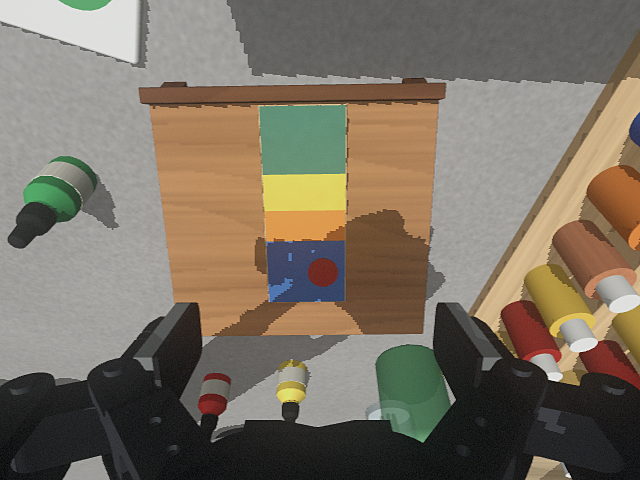

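```bash
python3 - <<'E'
import cv2,numpy as np
a=cv2.imread('pics/w1.png')
t=[cv2.resize(a[y-15:y+15,x-20:x+20],None,fx=9,fy=9,interpolation=cv2.INTER_NEAREST) for x,y in [(260,106),(346,106),(268,302),(346,302)]]
cv2.imwrite('pics/w1c.png',np.vstack([np.hstack(t[:2]),np.hstack(t[2:])]))
E
```

```text
(no output)
```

View pics/w1c.png

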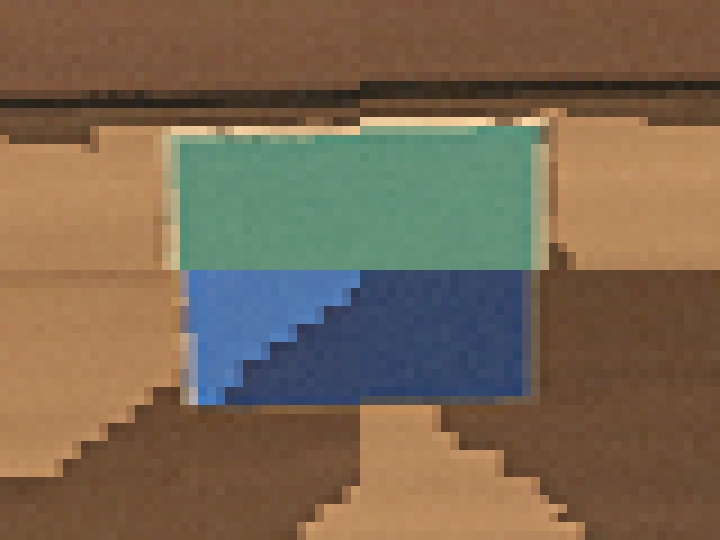

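```bash
python3 - <<'E'
from h import *
import json
from scipy.optimize import least_squares
p,q=json.load(open('w1.json')); c=get_calibration('wrist'); f=240/np.tan(np.radians(c['fovy'])/2)
W=np.eye(4); W[:3,:3]=Ro.from_quat(q).as_matrix(); W[:3,3]=p
G=W@c['mount']
pix=np.array([[346.4,103.6],[257.8,104.5],[345.3,301.3],[267.7,301.5]])
C=np.array([[-70,29,18],[-70,-29,18],[70,29,18],[70,-29,18.]])
K=np.array([[f,0,c['cx']],[0,f,c['cy']],[0,0,1.]])
ok,rv,tv=cv2.solvePnP(C,pix,K,None)
M=np.eye(4);M[:3,:3]=cv2.Rodrigues(rv)[0];M[:3,3]=tv[:,0]; X=G@M
print('PnP origin',X[:3,3],'axes',X[:3,:3].round(3).tolist(),'yaw',np.arctan2(X[1,0],X[0,0]),'slope',np.arcsin(X[2,0]))
def P(v): return C@Ro.from_euler('ZY',[v[3],-.44]).as_matrix().T+v[:3]
top=np.array([[130.0,241.1],[133.3,268.5],[185.2,228.5],[187.8,257.2]])
side=np.array([[269.2,138.3],[246.3,143.8],[287.5,142.2],[267.5,150.5]])
Gi=np.linalg.inv(G)
def wr(v):
    Y=P(v)@Gi[:3,:3].T+Gi[:3,3]; return (f*Y[:,:2]/Y[:,2:]+[c['cx'],c['cy']]-pix).ravel()
for wt in (0,1):
    r=lambda v: np.r_[wr(v),wt*.7*(proj('top',P(v))-top).ravel(),wt*.3*(proj('side',P(v))-side).ravel()]
    o=least_squares(r,[572,325,50,-1.44]); print(o.x,o.fun.round(1), 'low end z',o.x[2]-70*np.sin(.44))
    R=Ro.from_euler('ZY',[o.x[3],-.44]).as_matrix(); print('painted ctr',o.x[:3]+18*R[:,2])
E
```

```text
PnP origin [574.30708805 320.69715356  48.71264201] axes [[0.123, 0.989, -0.077], [-0.89, 0.144, 0.433], [0.439, 0.015, 0.898]] yaw -1.433784707778313 slope 0.45492174207577796
[574.01526392 321.06179147  49.22434179  -1.43460569] [ 0.4 -0.1 -0.3  0.2 -0.2 -0.4  0.   0.2 -0.  -0.  -0.  -0.  -0.  -0.
  0.  -0.  -0.   0.  -0.   0.   0.   0.  -0.   0. ] low end z 19.408579235731906
painted ctr [572.97432732 328.65770916  65.50987173]
[573.8911248  320.90749067  49.03158119  -1.43526673] [ 0.2  0.  -0.4  0.2 -0.4 -0.4 -0.2  0.1 -0.4 -1.  -0.4 -0.6 -0.4 -1.2
  0.4 -0.8 -0.9  0.2 -0.3  0.4  0.2  0.7 -0.6  0.3] low end z 19.21581863329569
painted ctr [572.85520969 328.50409482  65.31711113]
```

```bash
python3 - <<'E'
from h import *
c=get_calibration('wrist'); f=240/np.tan(np.radians(c['fovy'])/2); Mi=np.linalg.inv(c['mount'])
for y in (0,-6,-13,-19):
  for x in (-11,11):
    for z in (-42.5,42.5):
      Y=Mi@[x,y,z,1]; print(y,x,z,(f*Y[:2]/Y[2]+[c['cx'],c['cy']]).round(1))
s=status.sense(); T,R=target(-1.435); O=np.array([574,321,49.6])
print(s['tcp_pos'],rotto(T))
for h in (40,20,3): print(h,O+h*R[:,2]-s['tcp_pos'])
print(R[:,2])
E
```

```text
0 -11 -42.5 [208.5 283.1]
0 -11 42.5 [426.  282.9]
0 11 -42.5 [212.7 333.4]
0 11 42.5 [421.8 333.1]
-6 -11 -42.5 [204.2 289.4]
-6 -11 42.5 [430.2 289.1]
-6 11 -42.5 [208.8 341.2]
-6 11 42.5 [425.7 341. ]
-13 -11 -42.5 [198.9 297.3]
-13 -11 42.5 [435.6 297. ]
-13 11 -42.5 [203.9 351.2]
-13 11 42.5 [430.7 350.9]
-19 -11 -42.5 [193.9 304.7]
-19 -11 42.5 [440.6 304.4]
-19 11 -42.5 [199.3 360.5]
-19 11 42.5 [435.3 360.2]
[574.67673866 372.79243597 186.65386095] [-0.10663543  0.09709175  0.58939336]
40 [  -2.98327497  -34.91170806 -100.86379442]
20 [  -1.83000681  -43.35207202 -118.95882769]
3 [  -0.84972888  -50.52638138 -134.33960596]
[-0.05766341  0.4220182   0.90475166]
```

Request:
send_rows(jaw=[0.6,0.6,0.6,0.6,0.6], slide=[[0,-0.015,-0.04],[0,-0.015,-0.04],[-0.001,-0.013,-0.038],[0,0,0],[0,0,0]], dr=[[0,0,0.3],[0,0,0.3],[0,0,0],[0,0,0],[0,0,0]])

```text
time_s: 2.1
tcp_pos: [571.1, 333.2, 70.1]
ee_rot: [0.619, -0.338, 0.57, -0.423]
contact_force: [-0.2, 1.3, 1.3]
opening: 0.799
```

```bash
python3 - <<'E'
from h import *
from station import snapshot
import json
s=status.sense(); T,R=target(-1.435); O=np.array([574,321,49.6])
print(s['time_s'],s['tcp_pos'],rotto(T),s['opening'],s['contact_force'], 'TCP in panel',R.T@(s['tcp_pos']-O))
json.dump([list(s['tcp_pos']),list(s['ee_rot'])],open('w2.json','w'))
cv2.imwrite('pics/w2.png',cv2.cvtColor(snapshot('wrist'),cv2.COLOR_RGB2BGR))
c=get_calibration('wrist'); f=240/np.tan(np.radians(c['fovy'])/2); Mi=np.linalg.inv(c['mount'])
o=s['opening']*42.5
for y in (0,-4,-8,-12):
    for z in (-o,o):
      Y=Mi@[-11,y,z,1]; print(y,z,(f*Y[:2]/Y[2]+[c['cx'],c['cy']]).round(1))
E
```

```text
2.1 [571.0845296  333.18003822  70.14478153] [-0.46095712  0.2914814  -0.17659155] 0.7988732265474976 [-0.15908008  1.31763574  1.32724294] TCP in panel [-2.52472601 -1.23970446 23.896239  ]
0 -33.952112128268645 [230.3 283.1]
0 33.952112128268645 [404.1 282.9]
-4 -33.952112128268645 [228.1 287.2]
-4 33.952112128268645 [406.3 287. ]
-8 -33.952112128268645 [225.8 291.5]
-8 33.952112128268645 [408.7 291.3]
-12 -33.952112128268645 [223.3 296.1]
-12 33.952112128268645 [411.1 295.9]
```

View pics/w2.png

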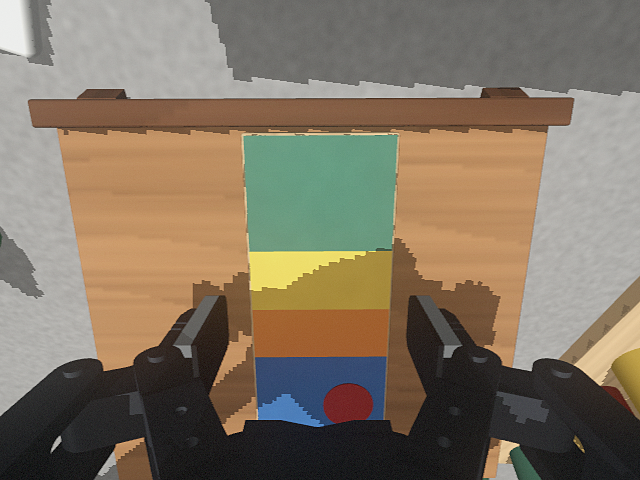

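```bash
python3 - <<'E'
from h import *
T,R=target(-1.435); print(R@[2.5,1.2,-26]); print(R.round(3))
E
```

```text
[  2.99441294 -13.05107386 -22.45869458]
[[ 0.122  0.991 -0.058]
 [-0.896  0.135  0.422]
 [ 0.426  0.     0.905]]
```

Request:
send_rows(jaw=[0.6,0.6,0.6], slide=[[0.002,-0.006,-0.008],[0.001,-0.007,-0.01],[0,0,-0.004]], dr=[[-0.3,0.2,0],[0,0,0],[0,0,0]])

```text
time_s: 2.45
tcp_pos: [577.0, 324.1, 53.4]
ee_rot: [0.618, -0.336, 0.57, -0.425]
contact_force: [0.5, 0.5, -0.4]
opening: 0.796
```

```bash
cat > st.py <<'E'
from h import *
s=status.sense(); T,R=target(-1.435); O=np.array([574,321,49.6])
print(s['time_s'],s['tcp_pos'],rotto(T),s['opening'],s['contact_force'], 'TCP in panel',R.T@(s['tcp_pos']-O))
E
python3 st.py
```

```text
2.45 [577.03726002 324.07539463  53.38021778] [-0.49960885  0.57638825 -0.33001354] 0.7956324418277668 [ 0.51333014  0.5115301  -0.42780035] TCP in panel [-0.77469076  3.42564344  4.54289206]
```

```bash
python3 - <<'E'
from h import *
T,R=target(-1.435); print(R@[0.8,-3,-6.5])
E
```

```text
[-2.49958161 -3.86639423 -5.54013424]
```

Request:
send_rows(jaw=[0.6,0.6,0.6], slide=[[-0.0025,-0.002,-0.003],[0,-0.002,-0.0025],[0,0,0]], dr=[[0,0,0],[0,0,0],[0,0,0]])

```text
time_s: 2.75
tcp_pos: [575.0, 320.2, 48.1]
ee_rot: [0.617, -0.336, 0.571, -0.425]
contact_force: [-0.5, -0.0, -0.3]
opening: 0.797
```

```bash
python3 st.py
```

```text
2.75 [575.04570064 320.17334952  48.10700088] [-0.56158498  0.65194759 -0.31441221] 0.7969153927227156 [-0.50163984 -0.03467234 -0.29364719] TCP in panel [ 0.23318306  0.92416235 -1.75995365]
```

Good: centred within 1 mm, 2 mm below nominal board as planned. Close.

Request:
send_rows(jaw=[0,-0.2,-0.3,-0.3,-0.3], slide=[[0,0,0],[0,0,0],[0,0,0],[0,0,0],[0,0,0]], dr=[[0,0,0],[0,0,0],[0,0,0],[0,0,0],[0,0,0]])

```text
time_s: 3.25
tcp_pos: [575.2, 320.9, 48.5]
ee_rot: [0.617, -0.336, 0.571, -0.426]
contact_force: [-0.3, -0.1, -1.2]
opening: 0.664
```

```bash
python3 st.py; python3 - <<'E'
from h import *
from station import snapshot
cv2.imwrite('pics/w3.png',cv2.cvtColor(snapshot('wrist'),cv2.COLOR_RGB2BGR))
E
```

```text
3.25 [575.20597541 320.94845382  48.5498351 ] [-0.64557687  0.68975583 -0.31384958] 0.6638058775727963 [-0.34196072 -0.10695481 -1.16962375] TCP in panel [-0.253386    1.18789472 -1.04143252]
```

View pics/w3.png

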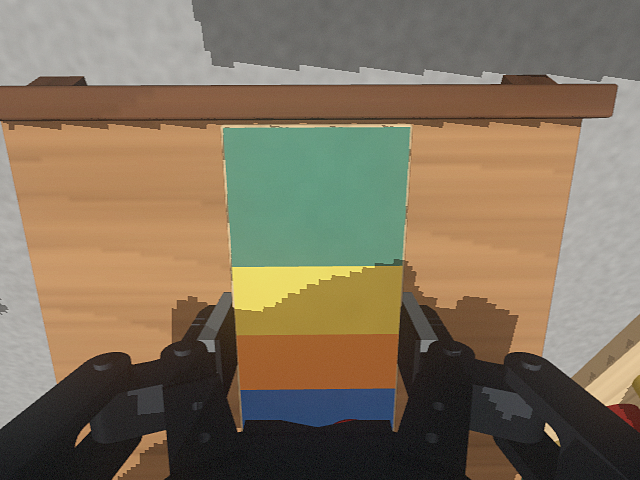

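Request:
send_rows(jaw=[-0.3,-0.3,-0.3,-0.3,-0.3], slide=[[0,0.004,0.009],[-0.001,0.008,0.018],[-0.002,0.012,0.027],[0,0.005,0.035],[0,0,0.035]], dr=[[0,0,0],[0,0,0],[0,0,0],[0,0,0],[0,0,0]])

```text
time_s: 3.8
tcp_pos: [566.5, 347.8, 169.6]
ee_rot: [0.622, -0.337, 0.568, -0.42]
contact_force: [0.2, 0.2, -1.4]
opening: 0.663
```

Request:
send_rows(jaw=[-0.3,-0.3], slide=[[0,0,0.03],[0,0,0]], dr=[[0,0,0],[0,0,0]])

```text
time_s: 4.0
tcp_pos: [569.4, 350.8, 208.8]
ee_rot: [0.618, -0.337, 0.57, -0.424]
contact_force: [0.8, 0.1, 0.5]
opening: 0.661
```

```bash
python3 - <<'E'
from h import *
import json
from station import snapshot
s=status.sense(); print(s['time_s'],s['tcp_pos'],s['opening'],s['contact_force'],s['joint_pos'])
json.dump([list(s['tcp_pos']),list(s['ee_rot'])],open('w4.json','w'))
cv2.imwrite('pics/w4.png',cv2.cvtColor(snapshot('wrist'),cv2.COLOR_RGB2BGR))
E
```

```text
4.0 [569.36602902 350.79725051 208.76364003] 0.6613505559502035 [0.8090042  0.06227319 0.48408147] [ 0.66158152  0.55140216  1.39658284 -0.38039572  1.42224831  0.62275417]
```

View pics/w4.png

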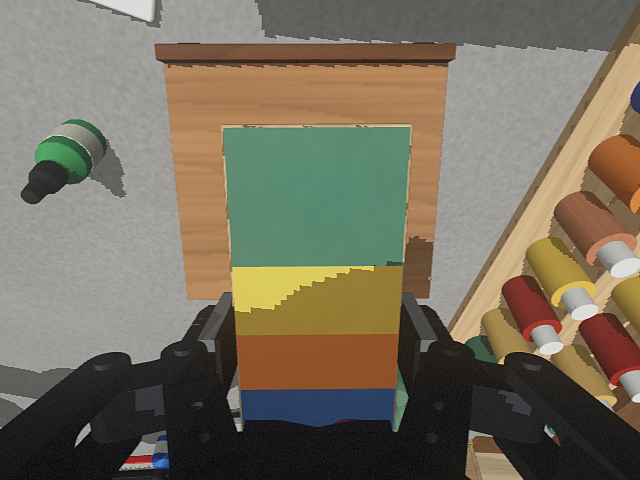

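```bash
python3 - <<'E'
from h import *
import json
c=get_calibration('wrist'); f=240/np.tan(np.radians(c['fovy'])/2)
K=np.array([[f,0,c['cx']],[0,f,c['cy']],[0,0,1.]])
# stripes from w1 homography
pix=np.array([[346.4,103.6],[257.8,104.5],[345.3,301.3],[267.7,301.5]],np.float32)
C2=np.array([[-70,29],[-70,-29],[70,29],[70,-29]],np.float32)
H=cv2.getPerspectiveTransform(pix,C2)
def bounds(name,col,r0,r1):
    im=cv2.cvtColor(cv2.imread(name),cv2.COLOR_BGR2HSV).astype(int)
    h=np.median(im[:,col-4:col+5,0],axis=1); return [(r,int(h[r-1]),int(h[r])) for r in range(r0,r1) if abs(h[r]-h[r-1])>=4]
print(bounds('pics/w1.png',300,110,300)); print(bounds('pics/w4.png',318,130,420))
for r in (174,210,240): print(r,(lambda p:p[:2]/p[2])(H@[306,r-.5,1]))
a=cv2.imread('pics/w4.png')
t=[cv2.resize(a[y-15:y+15,x-20:x+20],None,fx=9,fy=9,interpolation=cv2.INTER_NEAREST) for x,y in [(222,126),(411,126),(238,360),(398,360)]]
cv2.imwrite('pics/w4c.png',np.vstack([np.hstack(t[:2]),np.hstack(t[2:])]))
E
```

```text
[(173, 72, 79), (174, 79, 33), (175, 33, 27), (211, 25, 15), (241, 16, 118)]
[(265, 74, 80), (266, 80, 32), (267, 32, 26), (282, 27, 22), (334, 23, 18), (335, 18, 12), (389, 12, 112)]
174 [-24.87075053   1.65670687]
210 [0.17479219 1.13208956]
240 [21.99568071  0.67501757]
```

View pics/w4c.png

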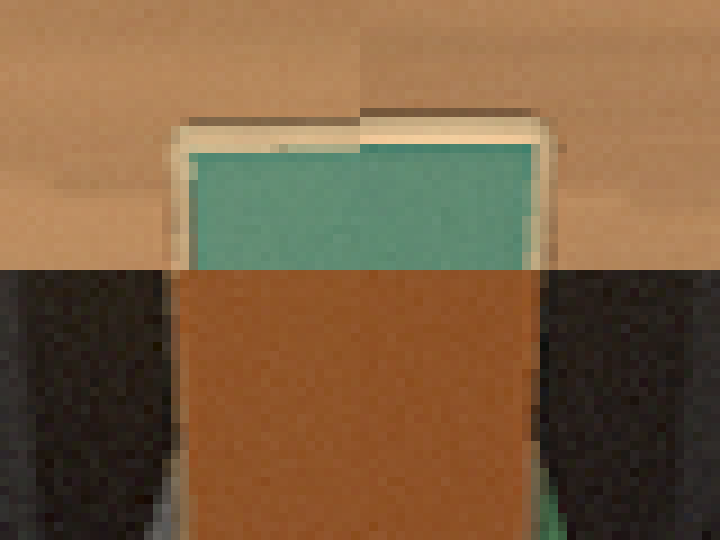

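```bash
python3 - <<'E'
from h import *
c=get_calibration('wrist'); f=240/np.tan(np.radians(c['fovy'])/2)
K=np.array([[f,0,c['cx']],[0,f,c['cy']],[0,0,1.]])
C=[];
for x in (-70,-24.9,0.1,22): C+= [[x,29,18],[x,-29,18]]
pix=np.array([[411.6,123.5],[220.6,124.5],[402.6,265.7],[230.7,266],[398.3,334],[235.7,334],[394.9,388.5],[239.6,388.5]])
ok,rv,tv=cv2.solvePnP(np.array(C,float),pix,K,None)
print((cv2.projectPoints(np.array(C,float),rv,tv,K,None)[0][:,0]-pix).round(1).tolist())
M=np.eye(4);M[:3,:3]=cv2.Rodrigues(rv)[0];M[:3,3]=tv[:,0]; X=c['mount']@M
print('panel in tool',X.round(3)); np.save('pit.npy',X)
# predicted from grasp
import json
s=status.sense(); W=Ro.from_quat(s['ee_rot']).as_matrix()@X[:3,:3]; print('panel axes world',W.round(3).tolist(), 'origin',Ro.from_quat(s['ee_rot']).as_matrix()@X[:3,3]+s['tcp_pos'])
E
```

```text
[[-0.3, 1.3], [0.2, 1.2], [1.0, -0.1], [-0.9, -0.1], [1.5, -0.6], [-1.5, -0.6], [1.9, -0.7], [-1.9, -0.8]]
panel in tool [[ 1.    -0.003 -0.024  0.021]
 [-0.024 -0.008 -1.    -1.78 ]
 [ 0.003  1.    -0.008 -0.007]
 [ 0.     0.     0.     1.   ]]
panel axes world [[0.127, 0.989, -0.075], [-0.889, 0.147, 0.434], [0.44, 0.012, 0.898]] origin [568.18697939 350.99733277 207.89221149]
```

Request:
send_rows(jaw=[-0.3,-0.3,-0.3,-0.3,-0.3], slide=[[0,-0.01,0],[0,-0.02,0],[0,-0.03,0],[0,-0.035,0],[0,-0.035,0]], dr=[[5,0.7,0],[5,0.7,0],[5,0.7,0],[5,0.7,0],[5,0.6,0]])

```text
time_s: 4.55
tcp_pos: [562.1, 224.3, 196.7]
ee_rot: [-0.531, 0.466, -0.455, 0.543]
contact_force: [0.7, 0.1, -2.0]
opening: 0.666
```

Request:
send_rows(jaw=[-0.3,-0.3,-0.3,-0.3,-0.3], slide=[[0,-0.035,0],[0,-0.035,0],[0,-0.035,0],[0,-0.035,0],[0,-0.035,0]], dr=[[0,0,0],[0,0,0],[0,0,0],[0,0,0],[0,0,0]])

```text
time_s: 5.05
tcp_pos: [553.7, 38.2, 186.9]
ee_rot: [-0.534, 0.472, -0.452, 0.537]
contact_force: [0.5, -1.2, -1.3]
opening: 0.661
```

Request:
send_rows(jaw=[-0.3,-0.3,-0.3,-0.3,-0.3], slide=[[0,-0.035,0],[0,-0.035,0],[0,-0.035,0],[0,-0.035,0],[0,-0.035,0]], dr=[[0,0,0],[0,0,0],[0,0,0],[0,0,0],[0,0,0]])

```text
time_s: 5.55
tcp_pos: [545.1, -142.7, 176.9]
ee_rot: [0.536, -0.478, 0.446, -0.533]
contact_force: [0.6, -0.6, -0.7]
opening: 0.663
```

```bash
cat > st2.py <<'E'
from h import *
s=status.sense(); X=np.load('pit.npy'); E=Ro.from_quat(s['ee_rot']).as_matrix()
print(s['time_s'],'tcp',s['tcp_pos'].round(1),'tool y',E[:,1].round(4),'open',s['opening'],'F',s['contact_force'].round(2),'q',s['joint_pos'].round(2))
g=s['tcp_pos']+E@X[:3,3]; print('panel origin',g.round(1),'to crown',(np.array([543.2,-257.2,100])-g).round(1))
y=E[:,1]; a=np.cross(y,[0,0,-1]); print('level rot deg',np.degrees(a).round(2),'yaw jaw',np.degrees(np.arctan2(E[1,2],E[0,2])))
E
python3 st2.py
```

```text
5.55 tcp [ 545.1 -142.7  176.9] tool y [-0.0368  0.0263 -0.999 ] open 0.6633098990168524 F [ 0.58 -0.64 -0.72] q [-0.34  0.27  1.8   0.01  1.11 -0.49]
panel origin [ 545.1 -142.8  178.7] to crown [  -1.9 -114.4  -78.7]
level rot deg [-1.51 -2.11 -0.  ] yaw jaw 8.371424546387978
```

Request:
send_rows(jaw=[-0.3,-0.3,-0.3,-0.3,-0.3], slide=[[0,-0.035,0],[0,-0.035,0],[0,-0.022,0],[0,-0.01,0],[0,0,0]], dr=[[-0.7,-1.0,0],[-0.7,-1.0,0],[0,0,0],[0,0,0],[0,0,0]])

```text
time_s: 6.05
tcp_pos: [537.8, -250.6, 167.2]
ee_rot: [0.535, -0.47, 0.458, -0.532]
contact_force: [0.5, -0.7, -1.4]
opening: 0.662
```

```bash
python3 st2.py
```

```text
6.05 tcp [ 537.8 -250.6  167.2] tool y [-0.016   0.0074 -0.9998] open 0.6623370745783249 F [ 0.51 -0.65 -1.43] q [-0.51  0.33  1.75 -0.    1.08 -0.65]
panel origin [ 537.8 -250.6  169. ] to crown [  5.4  -6.6 -69. ]
level rot deg [-0.42 -0.92 -0.  ] yaw jaw 7.949032530354601
```

Request:
send_rows(jaw=[-0.3,-0.3,-0.3,-0.3], slide=[[0.003,-0.003,-0.015],[0.003,-0.003,-0.015],[0,0,-0.006],[0,0,0]], dr=[[-0.2,-0.5,0],[-0.2,-0.4,0],[0,0,0],[0,0,0]])

```text
time_s: 6.45
tcp_pos: [542.3, -251.3, 127.4]
ee_rot: [-0.533, 0.466, -0.461, 0.534]
contact_force: [-1.0, -0.4, -1.7]
opening: 0.661
```

```bash
python3 st2.py; python3 - <<'E'
from station import snapshot
import cv2
for n in('side','top','wrist'): cv2.imwrite(f'pics/{n}5.png',cv2.cvtColor(snapshot(n),cv2.COLOR_RGB2BGR))
E
python3 st2.py
```

```text
6.45 tcp [ 542.3 -251.3  127.4] tool y [-0.0051  0.0059 -1.    ] open 0.6605203720524688 F [-1.02 -0.43 -1.7 ] q [-0.51  0.38  1.77  0.    1.   -0.65]
panel origin [ 542.4 -251.3  129.2] to crown [  0.8  -5.9 -29.2]
level rot deg [-0.34 -0.29 -0.  ] yaw jaw 8.04343593519661
6.6 tcp [ 543.6 -252.4  129.3] tool y [-0.0019  0.0038 -1.    ] open 0.6635093261403328 F [-0.22 -0.05 -0.73] q [-0.51  0.37  1.77  0.    1.   -0.65]
panel origin [ 543.6 -252.4  131. ] to crown [ -0.4  -4.8 -31. ]
level rot deg [-0.22 -0.11 -0.  ] yaw jaw 8.039418927815868
```

View pics/side5.png

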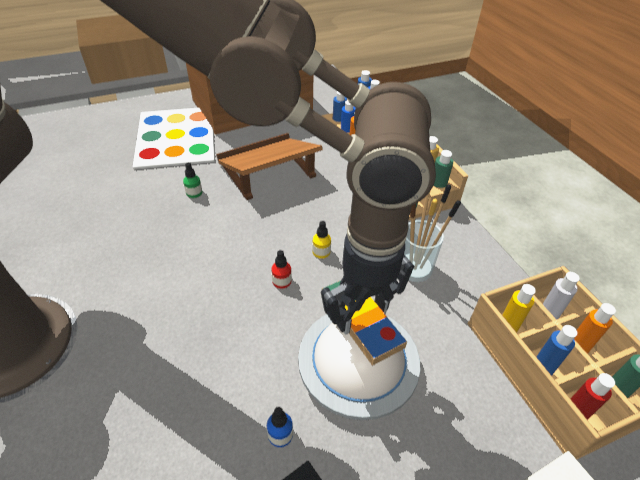

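View pics/wrist5.png

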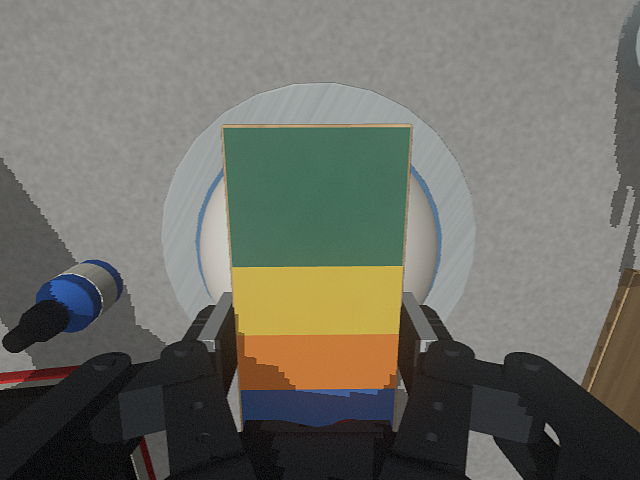

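View pics/top5.png

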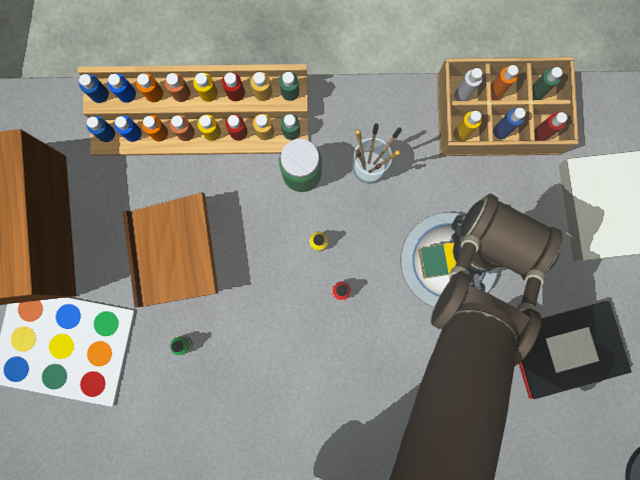

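```bash
python3 - <<'E'
from h import *
c=get_calibration('wrist'); f=240/np.tan(np.radians(c['fovy'])/2)
s=status.sense(); W=np.eye(4); W[:3,:3]=Ro.from_quat(s['ee_rot']).as_matrix(); W[:3,3]=s['tcp_pos']; G=W@c['mount']
im=cv2.imread('pics/wrist5.png').astype(int); m=((im[...,0]-im[...,2]>=6)&(im[...,0]>110)&(im[...,0]-im[...,2]<40)).astype(np.uint8)
m[300:]=0; m[:,:150]=0; m[:,490:]=0
m=cv2.morphologyEx(m,cv2.MORPH_OPEN,np.ones((3,3)))
ys,xs=np.nonzero(m); pts=np.c_[xs,ys]; h=cv2.convexHull(pts)[:,0]; h=h[h[:,1]<290]
print(h.min(0),h.max(0),len(h))
D=np.c_[(h-[c['cx'],c['cy']])/f,np.ones(len(h))]@G[:3,:3].T; o=G[:3,3]
P=(o+D*((34-o[2])/D[:,2])[:,None])[:,:2]
A=np.c_[2*P,np.ones(len(P))]; q=np.linalg.lstsq(A,(P**2).sum(1),rcond=None)[0]; r=np.sqrt(q[2]+q[0]**2+q[1]**2)
print(q[:2],r,(np.linalg.norm(P-q[:2],axis=1)-r).std())
E
```

```text
Traceback (most recent call last):
TypeError: 'NoneType' object is not subscriptable
```

```bash
cat > wd.py <<'E'
from h import *
c=get_calibration('wrist'); f=240/np.tan(np.radians(c['fovy'])/2)
s=status.sense(); W=np.eye(4); W[:3,:3]=Ro.from_quat(s['ee_rot']).as_matrix(); W[:3,3]=s['tcp_pos']; G=W@c['mount']
im=cv2.imread('pics/wrist5.png').astype(int); print(im[105,300:340:10].tolist(),im[60,300:320:10].tolist())
d=im[...,0]-im[...,2]
m=((d>=8)&(im[...,0]>110)).astype(np.uint8)
m[300:]=0; m[:,:150]=0; m[:,490:]=0
m=cv2.morphologyEx(m,cv2.MORPH_OPEN,np.ones((3,3)))
ys,xs=np.nonzero(m); pts=np.c_[xs,ys].astype(np.int32); h=cv2.convexHull(pts)[:,0]; h=h[h[:,1]<290]
print(h.min(0),h.max(0),len(h))
D=np.c_[(h-[c['cx'],c['cy']])/f,np.ones(len(h))]@G[:3,:3].T; o=G[:3,3]
P=(o+D*((34-o[2])/D[:,2])[:,None])[:,:2]
A=np.c_[2*P,np.ones(len(P))]; q=np.linalg.lstsq(A,(P**2).sum(1),rcond=None)[0]; r=np.sqrt(q[2]+q[0]**2+q[1]**2)
print(q[:2],r,(np.linalg.norm(P-q[:2],axis=1)-r).std())
E
python3 wd.py
```

```text
[[162, 162, 157], [162, 161, 156], [166, 166, 161], [161, 164, 159]] [[142, 145, 146], [137, 141, 142]]
[195 166] [441 285] 25
[ 545.17536806 -259.34293346] 78.16758036651117 0.36610666585428864
```

```bash
sed -i 's/d>=8/d>=2/' wd.py; python3 wd.py
```

```text
[[162, 162, 157], [162, 161, 156], [166, 166, 161], [161, 164, 159]] [[142, 145, 146], [137, 141, 142]]
[162  83] [475 276] 39
[ 545.00779312 -257.40253095] 99.01370859420365 0.187575554151207
```

```bash
sed -i 's/543.2,-257.2/544.5,-257.4/' st2.py
```

Request:
send_rows(jaw=[-0.3,-0.3,-0.3,-0.3,-0.3], slide=[[0.001,-0.003,-0.01],[0.001,-0.002,-0.008],[0,0,-0.003],[0,0,0],[0,0,0]], dr=[[-0.1,-0.1,0],[0,0,0],[0,0,0],[0,0,0],[0,0,0]])

```text
time_s: 7.1
tcp_pos: [547.1, -258.1, 108.4]
ee_rot: [-0.533, 0.463, -0.464, 0.535]
contact_force: [0.1, -0.4, -0.9]
opening: 0.664
```

```bash
python3 st2.py
```

```text
7.1 tcp [ 547.1 -258.1  108.4] tool y [ 3.e-03  3.e-04 -1.e+00] open 0.6639690520872484 F [ 0.06 -0.38 -0.94] q [-0.51  0.41  1.77  0.    0.96 -0.66]
panel origin [ 547.1 -258.1  110.2] to crown [ -2.6   0.7 -10.2]
level rot deg [-0.02  0.17  0.  ] yaw jaw 8.06003675700018
```

Request:
send_rows(jaw=[-0.3,-0.3,-0.3,-0.3], slide=[[-0.002,0.0005,-0.002],[-0.0005,0,-0.002],[0,0,-0.002],[0,0,0]], dr=[[0,0,0],[0,0,0],[0,0,0],[0,0,0]])

```text
time_s: 7.5
tcp_pos: [544.5, -257.8, 102.4]
ee_rot: [-0.533, 0.463, -0.465, 0.535]
contact_force: [-0.3, -0.2, -1.4]
opening: 0.663
```

```bash
python3 st2.py
```

```text
7.5 tcp [ 544.5 -257.8  102.4] tool y [ 0.0036 -0.     -1.    ] open 0.6630015120198623 F [-0.26 -0.19 -1.37] q [-0.52  0.41  1.78  0.    0.95 -0.66]
panel origin [ 544.5 -257.8  104.2] to crown [ 0.   0.4 -4.2]
level rot deg [0.   0.21 0.  ] yaw jaw 8.045658645980565
```

Request:
send_rows(jaw=[-0.3,-0.3,-0.3], slide=[[0,0,-0.001],[0,0,-0.001],[0,0,0]], dr=[[0,0.2,0],[0,0,0],[0,0,0]])

```text
time_s: 7.8
tcp_pos: [544.7, -257.9, 100.4]
ee_rot: [0.534, -0.464, 0.464, -0.534]
contact_force: [0.5, 0.2, -0.7]
opening: 0.66
```

Request:
send_rows(jaw=[-0.3,-0.3], slide=[[0,0,-0.001],[0,0,0]], dr=[[0,0,0],[0,0,0]])

```text
time_s: 8.0
tcp_pos: [544.8, -257.9, 99.4]
ee_rot: [0.534, -0.464, 0.464, -0.534]
contact_force: [-0.1, -0.5, -1.4]
opening: 0.663
```

```bash
python3 st2.py
```

```text
8.0 tcp [ 544.8 -257.9   99.4] tool y [ 3.e-04 -3.e-04 -1.e+00] open 0.6632577157939274 F [-0.07 -0.51 -1.37] q [-0.51  0.42  1.78 -0.    0.94 -0.65]
panel origin [ 544.8 -257.9  101.1] to crown [-0.3  0.5 -1.1]
level rot deg [0.02 0.02 0.  ] yaw jaw 8.049937703841588
```

Baseline force is about −1 N in z; feel for contact in 1 mm steps or smaller.

Request:
send_rows(jaw=[-0.3,-0.3], slide=[[0,0,-0.001],[0,0,0]], dr=[[0,0,0],[0,0,0]])

```text
time_s: 8.2
tcp_pos: [544.9, -257.9, 98.3]
ee_rot: [-0.534, 0.463, -0.464, 0.534]
contact_force: [-0.2, 0.5, -0.9]
opening: 0.663
```

Request:
send_rows(jaw=[-0.3,-0.3], slide=[[0,0,-0.0007],[0,0,0]], dr=[[0,0,0],[0,0,0]])

```text
time_s: 8.4
tcp_pos: [544.8, -257.9, 97.6]
ee_rot: [-0.534, 0.463, -0.464, 0.534]
contact_force: [-0.1, 0.8, -1.6]
opening: 0.666
```

Request:
send_rows(jaw=[-0.3,-0.3], slide=[[0,0,-0.0007],[0,0,0]], dr=[[0,0,0],[0,0,0]])

```text
time_s: 8.6
tcp_pos: [545.1, -258.0, 97.1]
ee_rot: [-0.534, 0.463, -0.464, 0.534]
contact_force: [-0.5, 0.8, -0.7]
opening: 0.661
```

Request:
send_rows(jaw=[-0.3,-0.3], slide=[[0,0,-0.0007],[0,0,0]], dr=[[0,0,0],[0,0,0]])

```text
time_s: 8.8
tcp_pos: [545.2, -258.1, 97.2]
ee_rot: [-0.534, 0.463, -0.464, 0.534]
contact_force: [-0.5, 0.6, -0.3]
opening: 0.663
```

Request:
send_rows(jaw=[-0.3,-0.3], slide=[[0,0,-0.0007],[0,0,0]], dr=[[0,0,0],[0,0,0]])

```text
time_s: 9.0
tcp_pos: [545.3, -258.2, 97.1]
ee_rot: [-0.534, 0.463, -0.464, 0.534]
contact_force: [-0.3, 0.6, -0.4]
opening: 0.664
```

```bash
python3 st2.py
```

```text
9.0 tcp [ 545.3 -258.2   97.1] tool y [ 1.1e-03 -8.0e-04 -1.0e+00] open 0.6635846568892801 F [-0.26  0.55 -0.37] q [-0.51  0.42  1.78 -0.    0.94 -0.65]
panel origin [ 545.3 -258.2   98.8] to crown [-0.8  0.8  1.2]
level rot deg [0.04 0.06 0.  ] yaw jaw 8.055123968255351
```

Request:
send_rows(jaw=[-0.3,-0.3], slide=[[-0.0005,0.0005,-0.0015],[0,0,0]], dr=[[0,0,0],[0,0,0]])

```text
time_s: 9.2
tcp_pos: [545.6, -258.3, 97.2]
ee_rot: [-0.534, 0.462, -0.465, 0.534]
contact_force: [1.0, -0.1, -0.9]
opening: 0.657
```

```bash
python3 st2.py;python3 - <<'E'
from station import snapshot
import cv2
a=snapshot('side')[270:390,290:430]; cv2.imwrite('pics/side6.png',cv2.cvtColor(cv2.resize(a,None,fx=5,fy=5,interpolation=cv2.INTER_CUBIC),cv2.COLOR_RGB2BGR))
E
```

```text
9.2 tcp [ 545.6 -258.3   97.2] tool y [ 0.0027 -0.0021 -1.    ] open 0.6565950172949574 F [ 0.98 -0.06 -0.93] q [-0.51  0.42  1.78 -0.    0.94 -0.65]
panel origin [ 545.6 -258.3   99. ] to crown [-1.1  0.9  1. ]
level rot deg [0.12 0.15 0.  ] yaw jaw 8.062200868341476
```

View pics/side6.png

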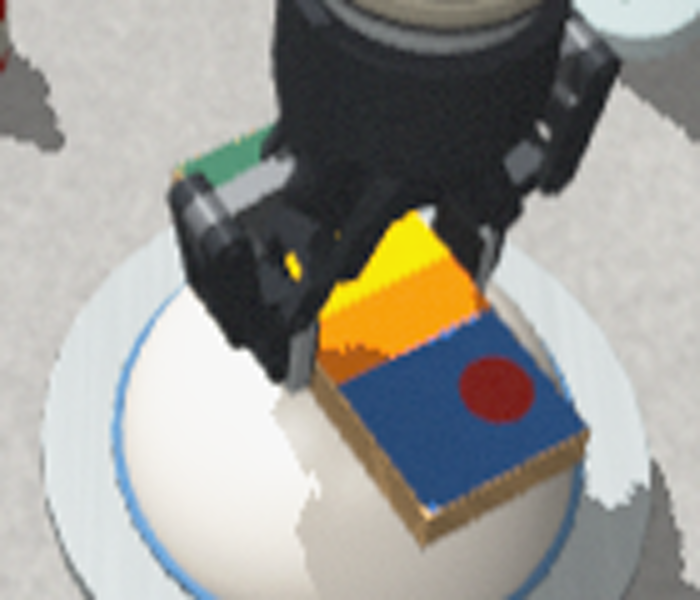

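Request:
send_rows(jaw=[-0.3,-0.3,-0.3], slide=[[-0.001,0.001,0.0018],[0,0,0],[0,0,0]], dr=[[0.1,0.15,0],[0,0,0],[0,0,0]])

```text
time_s: 9.55
tcp_pos: [544.1, -256.9, 97.5]
ee_rot: [0.534, -0.464, 0.463, -0.534]
contact_force: [0.5, 0.8, -1.0]
opening: 0.658
```

```bash
python3 st2.py
```

```text
9.55 tcp [ 544.1 -256.9   97.5] tool y [-8.e-04  2.e-04 -1.e+00] open 0.6584910947544006 F [ 0.52  0.75 -0.99] q [-0.51  0.42  1.78 -0.    0.94 -0.65]
panel origin [ 544.1 -257.    99.3] to crown [ 0.4 -0.4  0.7]
level rot deg [-0.01 -0.04 -0.  ] yaw jaw 8.059386412916496
```

Request:
send_rows(jaw=[-0.3,-0.3], slide=[[0,0,-0.0006],[0,0,0]], dr=[[0,0,0],[0,0,0]])

```text
time_s: 9.75
tcp_pos: [544.1, -257.0, 97.1]
ee_rot: [0.534, -0.464, 0.463, -0.534]
contact_force: [-0.4, 1.3, 0.9]
opening: 0.66
```

```bash
python3 st2.py
```

```text
9.75 tcp [ 544.1 -257.    97.1] tool y [-9.e-04  3.e-04 -1.e+00] open 0.6598635011536248 F [-0.41  1.26  0.92] q [-0.51  0.42  1.78 -0.    0.94 -0.65]
panel origin [ 544.1 -257.    98.9] to crown [ 0.4 -0.4  1.1]
level rot deg [-0.02 -0.05 -0.  ] yaw jaw 8.060606453797059
```

Request:
send_rows(jaw=[0.34,0.38,0.42,0.42,0.42], slide=[[0,0,0],[0,0,0],[0,0,0],[0,0,0],[0,0,0]], dr=[[0,0,0],[0,0,0],[0,0,0],[0,0,0],[0,0,0]])

```text
time_s: 10.25
tcp_pos: [544.3, -257.1, 96.9]
ee_rot: [0.534, -0.464, 0.464, -0.534]
contact_force: [-0.0, -0.1, -0.1]
opening: 0.706
```

```bash
cat > look.py <<'E'
import sys
from station import snapshot
import cv2,numpy as np
k=sys.argv[1]
a=snapshot('side')[270:390,290:430]; w=snapshot('wrist')
a=cv2.resize(a,(420,360),interpolation=cv2.INTER_CUBIC); w=cv2.resize(w,(380,285))
w=cv2.copyMakeBorder(w,0,75,0,0,cv2.BORDER_CONSTANT)
cv2.imwrite(f'pics/l{k}.png',cv2.cvtColor(np.hstack([a,w]),cv2.COLOR_RGB2BGR))
E
python3 st2.py; python3 look.py 1
```

```text
10.25 tcp [ 544.3 -257.1   96.9] tool y [-4.e-04  1.e-04 -1.e+00] open 0.7055857314833914 F [-0.03 -0.12 -0.12] q [-0.51  0.42  1.78 -0.    0.94 -0.65]
panel origin [ 544.3 -257.1   98.7] to crown [ 0.2 -0.3  1.3]
level rot deg [-0.   -0.02 -0.  ] yaw jaw 8.058439522841905
```

View pics/l1.png

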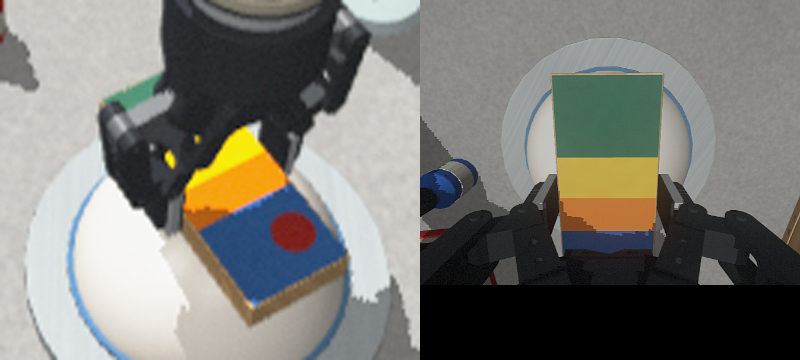

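Request:
send_rows(jaw=[0.5,0.65,0.8,0.9,0.9], slide=[[0,0,0],[0,0,0],[0,0,0],[0,0,0],[0,0,0]], dr=[[0,0,0],[0,0,0],[0,0,0],[0,0,0],[0,0,0]])

```text
time_s: 10.85
tcp_pos: [544.4, -257.1, 97.0]
ee_rot: [0.534, -0.464, 0.464, -0.534]
contact_force: [-0.4, -0.0, 0.4]
opening: 0.952
```

```bash
python3 st2.py; python3 look.py 2
```

```text
10.85 tcp [ 544.4 -257.1   97. ] tool y [-2.e-04 -0.e+00 -1.e+00] open 0.9519266595584359 F [-0.44 -0.04  0.37] q [-0.51  0.42  1.78 -0.    0.94 -0.65]
panel origin [ 544.4 -257.1   98.8] to crown [ 0.1 -0.3  1.2]
level rot deg [ 0.   -0.01  0.  ] yaw jaw 8.060550971023408
```

View pics/l2.png

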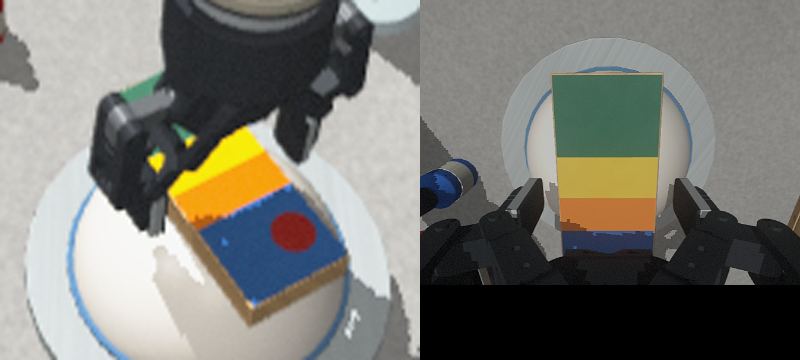

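Released and it stays balanced, free of the fingers. Withdraw straight up, slowly at first.

Request:
send_rows(jaw=[0.9,0.9,0.9,0.9,0.9], slide=[[0,0,0.005],[0,0,0.01],[0,0,0.015],[0,0,0.025],[0,0,0.035]], dr=[[0,0,0],[0,0,0],[0,0,0],[0,0,0],[0,0,0]])

```text
time_s: 11.45
tcp_pos: [540.4, -254.9, 186.8]
ee_rot: [0.535, -0.468, 0.46, -0.533]
contact_force: [0.9, -0.6, -1.2]
opening: 0.954
```

Request:
send_rows(jaw=[0.9,0.9,0.9,0.9,0.9], slide=[[0,0,0.04],[-0.02,0,0.04],[-0.04,0,0.03],[-0.04,0,0.01],[-0.03,0,0]], dr=[[0,0,0],[0,0,0],[0,0,0],[0,0,0],[0,0,0]])

```text
time_s: 11.95
tcp_pos: [414.1, -257.0, 326.0]
ee_rot: [-0.535, 0.458, -0.467, 0.535]
contact_force: [0.5, 1.3, 1.0]
opening: 0.951
```

Request:
send_rows(jaw=[0.9,0.9,0.9,0.9,0.9], slide=[[0,0,0],[0,0,0],[0,0,0],[0,0,0],[0,0,0]], dr=[[0,0,0],[0,0,0],[0,0,0],[0,0,0],[0,0,0]])

```text
time_s: 12.45
tcp_pos: [413.6, -257.3, 331.7]
ee_rot: [-0.534, 0.455, -0.471, 0.535]
contact_force: [0.3, -0.1, -0.5]
opening: 0.951
```

```bash
python3 look.py 3; python3 - <<'E'
from station import snapshot
import cv2
cv2.imwrite('pics/top7.png',cv2.cvtColor(snapshot('top'),cv2.COLOR_RGB2BGR))
cv2.imwrite('pics/side7.png',cv2.cvtColor(snapshot('side'),cv2.COLOR_RGB2BGR))
E
python3 st2.py
```

```text
12.65 tcp [ 413.2 -257.3  331.4] tool y [ 0.0166 -0.013  -0.9998] open 0.9495713194271634 F [ 0.1  -0.18 -0.34] q [-0.65 -0.06  1.84 -0.    1.34 -0.79]
panel origin [ 413.2 -257.3  333.2] to crown [ 1.313e+02 -1.000e-01 -2.332e+02]
level rot deg [0.75 0.95 0.  ] yaw jaw 8.194348248448708
```

View pics/l3.png

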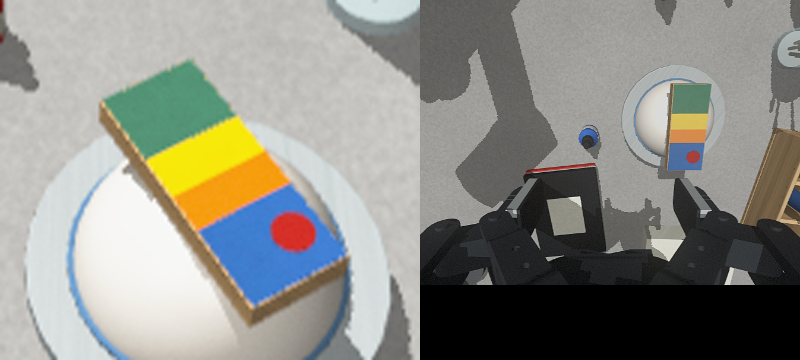

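View pics/side7.png

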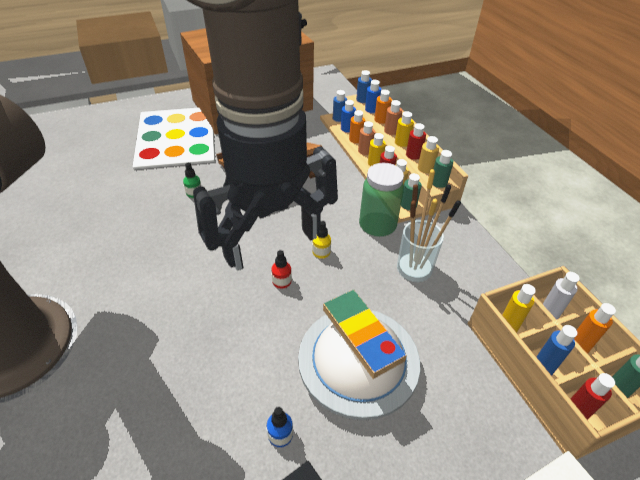

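View pics/top7.png

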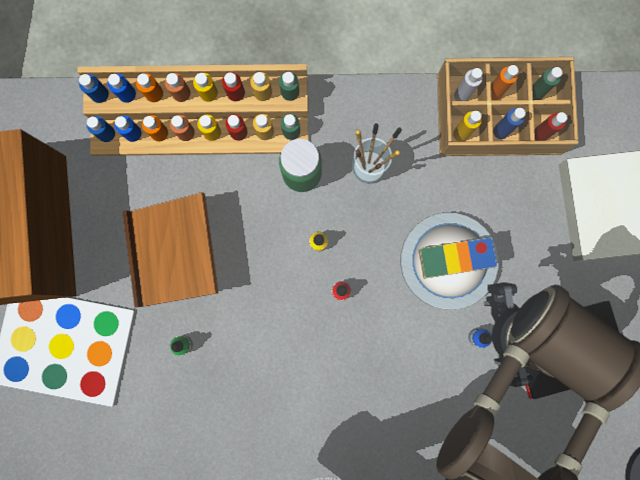

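```bash
python3 - <<'E'
from h import *
a=cv2.imread('pics/top7.png')[225:290,410:505]; b=cv2.imread('pics/side7.png')[285:380,315:410]
cv2.imwrite('pics/t7.png',cv2.resize(a,None,fx=8,fy=8,interpolation=cv2.INTER_CUBIC)); cv2.imwrite('pics/s7.png',cv2.resize(b,None,fx=6,fy=6,interpolation=cv2.INTER_CUBIC))
print(proj('top',[[544.5,-257.4,118]]),proj('side',[[544.5,-257.4,118]]))
E
```

```text
[[458.54741061 256.13447611]] [[363.15646682 328.89662443]]
```

View pics/t7.png

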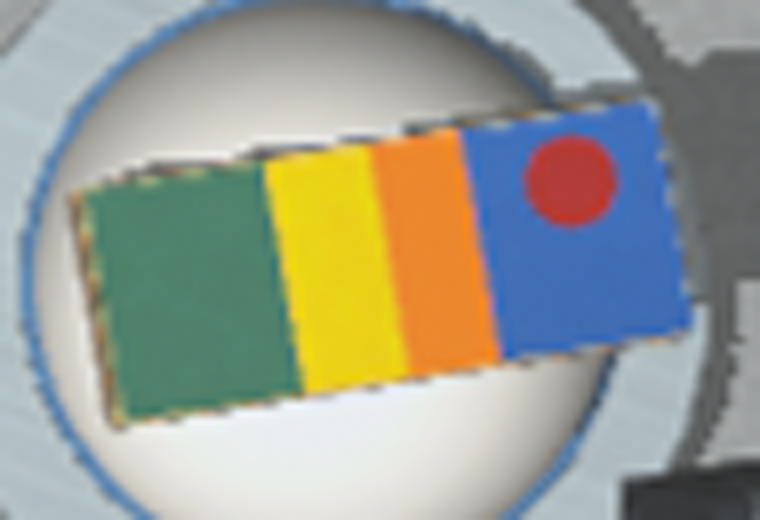

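View pics/s7.png

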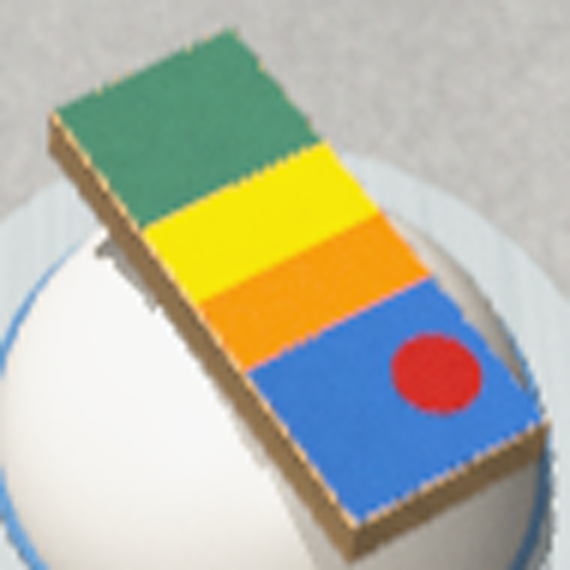

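```bash
python3 - <<'E'
from h import *
top=np.array([[419.1,248.3],[424.5,277.5],[491.4,236.8],[495.8,266.1]]);side=np.array([[353.7,289.2],[323.2,303.2],[405.8,355.2],[373.7,372]])
Ps=[]
for n in('top','side'):
    f,cx,cy,R,t=cam(n); Ps.append(np.array([[f,0,cx],[0,f,cy],[0,0,1]])@np.c_[R,t])
X=cv2.triangulatePoints(Ps[0],Ps[1],top.T,side.T); X=(X[:3]/X[3]).T; print(X.round(1),X.mean(0))
u=X[2:].mean(0)-X[:2].mean(0); v=X[[0,2]].mean(0)-X[[1,3]].mean(0); print('len',np.linalg.norm(u),'tilt',np.degrees(np.arcsin(u[2]/np.linalg.norm(u))),'wid',np.linalg.norm(v),np.degrees(np.arcsin(v[2]/np.linalg.norm(v))))
im=lambda n:cv2.imread(n).astype(int)
for n,b in {'blue':(255,5,5),}.items(): pass
A,B=im('pics/top0.png'),im('pics/top7.png')
for n,(x,y) in dict(red=(342,289),yel=(318,239),grn=(179,346),water=(300,160),brush=(371,160)).items(): print(n,np.abs(A-B)[y-25:y+26,x-20:x+21].mean().round(2))
A,B=im('pics/side0.png'),im('pics/side7.png'); print('blue side',np.abs(A-B)[405:448,262:298].mean().round(2))
E
```

```text
[[ 561.4 -183.1  117.8]
 [ 505.2 -191.6  118.2]
 [ 580.8 -320.9  120.6]
 [ 525.2 -327.3  120. ]] [ 543.18424443 -255.71349015  119.14800867]
len 138.21408623080657 tilt 0.9539064919254051 wid 56.408765611231416 0.13290671584860822
red 1.06
yel 1.12
grn 3.72
water 1.03
brush 1.06
blue side 8.19
```

```bash
python3 - <<'E'
from station import snapshot,arm
import cv2,numpy as np
B=cv2.imread('pics/side7.png').astype(int); C=cv2.cvtColor(snapshot('side'),cv2.COLOR_RGB2BGR).astype(int)
print('panel diff',np.abs(B-C)[285:380,315:410].mean())
A=cv2.imread('pics/side0.png').astype(int)
def cen(I,x0,x1,y0,y1):
    p=I[y0:y1,x0:x1]; m=(p[...,0]-p[...,2]>60); return np.argwhere(m).mean(0)
print('blue',cen(A,260,300,400,450),cen(C,260,300,400,450))
def ceng(I):
    p=I[160:200,178:208]; m=(p[...,1]-p[...,2]>30); return np.argwhere(m).mean(0)
print('green',ceng(A),ceng(C))
print(arm.hand_in())
E
```

```text
panel diff 0.9866297322253
blue [28.72222222 19.11944444] [28.69421488 19.1046832 ]
green [24.04591837 13.71938776] [22.72067039 13.02234637]
the job is handed in; nothing more can be done
None
```

The panel is balanced painted face up on top of the upturned bowl, and I handed the job in at about 12.7 s. I gripped it across its width on the easel, levelled it on the way over, lowered it until the tool stopped, opened the fingers in two steps and backed away.

**Position:** the last two-view check put the panel's centre about 2 mm from the crown estimate. That is close to the roughly 2 mm calibration accuracy.

**Level:** the tilt was about 1° along its length and 0.1° across. The painted face measured 119 mm high, against the 118 mm expected.

**Stillness:** two side pictures a few tenths of a second apart showed no movement of the panel.

**Bystanders:**
- The red and yellow bottles and both jars looked unchanged in the top view.
- The blue bottle's position matched to 0.03 pixel in the side view. The raw picture difference around it was larger, which I put down to the arm's shadow.
- The green bottle disagreed slightly: its visible patch in the side view shifted about 1 pixel and the top-view difference was a little higher. I put this down to the gripper partly hiding it and to shadow, but I didn't check that separately. Nothing I moved came near it.

**Contact force:** the force reading was too noisy to show touchdown clearly. I judged contact from the tool no longer moving down, at a height within about 1 mm of that expected.

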